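# Change over the bilge pumps at their ball valves

## Robot

A 6-joint arm with a two-finger parallel gripper is mounted at the origin on the work surface. World frame = base frame: x ahead of the robot, y to its left, z up, the work surface at z = 0. Lengths are in m, angles in rad, forces in N, time in s.
With the tool pointing down it reaches from about 0.15 to 0.775 m from the base axis. Payload 6.1 kg.
Tool frame: the origin (TCP) lies midway between the tips of the shut fingers; the grasp point (between the pads) lies 19 mm behind it; y points along the fingers, z is the direction in which the jaws open and shut, and the axes are right-handed (so a half turn about y gives the same grasp; the last joint's range is limited). The gripper opens to 85 mm and grips with 20 to 120 N. Pads are 22 mm wide; open, the fingers measure 114 mm over their backs; the gripper's body (76 mm by 85 mm) begins 54 mm behind the grasp point. The pads swing forward as they close: fully open they stand 13 mm farther back than shut.
Start: joints at [-1.19, 0.126, -0.04, 1.405, 0, 1.571], TCP at [0.195, -0.487, 0.231] pointing down, gripper open.
Joint ranges: [-2.72, 2.72], [-0.95, 1.95], [-1.27, 1.35], [-1.78, 2.02], [-1.46, 1.47], [-3.14, 3.14]. Speed limits (rad/s): [2.39, 2.39, 3.01, 3.14, 3.14, 3.14].

## Interface

Orientations are given as a unit quaternion [w, x, y, z].
In Python, from station import ctrl gives the robot as it stands.
- The arm moves only by the tool jog_arm, never from a script. Its argument "steps" is text: rows parted by semicolons, each of 7 numbers parted by spaces: the shift along the tool's x, y, z normalised to -1 to 1, where 1 is 0.02 m, then the turn, a rotation vector about the tool's x, y, z normalised to -1 to 1, where 1 is 5 degrees, then the opening, from -1 (shut) to 1 (fully open), so that 0 is half open. In form: x y z ax ay az jaw; .... A call has exactly 10 rows; each row shifts and turns the pose as measured when the row begins, along the tool's axes as they then stand; what a row does not reach is not made up. A row lasts 1/12 s, in which the tool goes at most 41.7 mm and 7.16 degrees, less where a joint would pass 70% of its speed; a pose out of reach is approached as far as the arm can. A call with a number of a shift or a turn outside -1 to 1 is refused whole. A call with a gripper value outside its range is refused whole. The fingers move at their own pace and stop on an object; "newtons" is the grip in N (left out, the last holds). Time passes only in rows, so rows that do not move let the fingers close, or fill a call up. It gives the time, the measured TCP pose, the force and the opening at its end, in the units of the state.
- ctrl.sense(): the state, without advancing time (a new reading comes with each control period).
- ctrl.read_camera(name): name is "scene" or "top"; returns a dict with "frame" (400x640x3 uint8, blue, green, red), "camera_matrix" (3x3 intrinsics, pixels), "R" (3x3) and "t" (3): a world point X has camera coordinates R X + t. Camera axes: x right, y down, z forward; pixel columns grow to the right and rows downward; lengths in m; the calibration is good to about 2 mm. A picture is of the moment at which its call begins. There is no depth.
- ctrl.job_done(): hands the job in, once; it reports no verdict.
The state is a dict: "time": time; "joint_pos": joint angles; "qd": joint speeds; "joint_torque": joint torques, N m; "tool_pos": TCP position; "eef_rot": TCP orientation; "force": force on the tool from outside, world axes, zero at the start; "ft_torque": the same for the moment, N m; "width": finger opening in m.
Only numpy, scipy, OpenCV 4.12 (cv2) and the standard library are available. Lean on these libraries where they do the work, as an engineer would, in place of code of your own. Each camera call takes 0.05 s, during which the arm holds its last target.

## Task

Change the outlet over from the blue pump to the red one without ever shutting the water off: with a fingertip, first push the red valve lever all the way open, to its stop in line with its pipe, then push the blue valve lever all the way shut, to its stop square across its pipe. Do not grip the levers, and leave the cup, multimeter, screwdriver and spray can where they are.

Things in the scene. Friction and masses are not known exactly. Their poses are not given: they have to be found in the camera images.
- board: white board, 520 x 640 x 18 mm, fixed; origin at the centre of its underside, x axis away from the robot at yaw 0. Carries two pump lines along x, 250 mm apart (blue and red swap sides between runs), and at their robot end a common outlet pipe along y, 27 mm thick, top at 64 mm, with a 48 mm wide gauge in its middle (top 97 mm above the table) and an upright plate at its +y end (top 113 mm)
- blue_line: the pump in use, fixed: white bilge pump with blue foot (104 mm across, top 160 mm above the table, 265 mm from the valve stem), white pipe 27 mm thick (top at 64 mm), brass ball valve. Origin on the board under the stem; x axis along the pipe to the pump. The outlet pipe crosses 90 mm behind the stem (-x); the upright plate stands 150 mm in +y from the +y line's stem
- red_line: the standby pump, fixed: white bilge pump with red foot, pipe and brass ball valve, same build as the blue line; origin on top of the board under the valve stem; its x axis runs along the pipe to the pump
- blue_lever (a joint): angle of the blue valve lever: 0 = shut (square across the pipe, pointing to the line's -y side, hard stop), 1.571 = fully open (along the pipe, pointing to the pump, hard stop); grows counter-clockwise seen from above. Starts at 1.3 to 1.57. Stiff (0.6 N m friction: about 8 N at 80 mm), stays where it is left
- red_lever (a joint): angle of the red valve lever, same meaning and stiffness; starts shut or nearly so (0 to 0.1)
- blue_pivot (a point): on the turning axis (vertical) of the blue lever, at the lever's mid-height, 105 mm above the table
- red_pivot (a point): on the turning axis (vertical) of the red lever, at the lever's mid-height, 105 mm above the table
- blue_tip (a point): free end of the blue lever, on its centre line at mid-height, 120 mm from the pivot. Blue vinyl grip 22 mm wide, 14 mm thick (98 to 112 mm above the table), from 41 to 120 mm out; nearer the pivot a bare steel strip 20 mm wide, 4 mm thick, 7 mm lower. Beneath the grip is free air down to the pipe and its clip (68 mm above the table)
- red_tip (a point): free end of the red lever, same build with a red vinyl grip, 120 mm from the pivot
- cup: loose white paper cup, 76 mm across, 90 mm high, standing on the +y side of the board; origin at the centre of its underside
- meter: loose green and black multimeter, 150 x 78 x 44 mm, lying on the -y side of the board; origin at the centre of its underside
- driver: loose screwdriver with an orange handle, 160 mm long, lying on the board between the two lines; origin at the middle of its underside
- can: loose yellow spray can with a red cap, 54 mm across, 145 mm high, standing on the board between the two pumps; origin at the centre of its underside
There are look-alikes about, which are no part of the job. Of the things that look like the can, the middle-sized one is meant.

How it is judged:
On the way, in this order (a step that is already met when the one before it is completed fails the run):
1. the red valve is fully open while the blue one is still open (value of joint red_lever above 1.47 rad and value of joint blue_lever above 1.1 rad), for 0.2 s.
2. the blue valve is fully shut and the red one still open (value of joint blue_lever below 0.1 rad and value of joint red_lever above 1.47 rad), for 0.2 s.
At the end, for the whole second after the job is handed in: the red lever is within 0.1 rad of its open stop, the blue lever within 0.1 rad of its shut stop, and the cup, multimeter, screwdriver and spray can are within 20 mm of where they were, cup and can upright (all of step 2 and angle between each of cup, can's own z axis and vertical below 0.1 rad and distance of each of cup, meter, driver, can from where it was at the start of the episode below 0.02 m); the robot touches nothing.
It fails at once if the blue valve was being shut (below 1.1 rad) before the red one was fully open (1.47 rad) (value of joint blue_lever below 1.1 rad and value of joint red_lever below 1.47 rad).
It fails at once if the red lever was gripped: fingers pressing at once on both long sides of its grip (red_lever_c3 is the side pushed to open, red_lever_c4 the side pushed to shut) (contact force between the fingers and red_lever_c3 above 3 N and contact force between the fingers and red_lever_c4 above 3 N).
It fails at once if the blue lever was gripped: fingers pressing at once on both long sides of its grip (blue_lever_c3 is the side pushed to open, blue_lever_c4 the side pushed to shut) (contact force between the fingers and blue_lever_c3 above 3 N and contact force between the fingers and blue_lever_c4 above 3 N).
It fails at once if a bystander was moved, lifted or knocked (more than 20 mm) (distance of any of cup, meter, driver, can from where it was at the start of the episode above 0.02 m).
It also fails if it takes over 58 s, if anything falls off the work surface, if the arm or the gripper's body presses on something with over 40 N, if the wrist force passes 120 N, or if a joint passes its speed limit or range.

## Working session

There is one attempt and no reset: what is moved stays moved. The work goes in short steps, Python scripts to look and compute and a tool call to move; the robot and the scene stay as the last step left them, time stands still between calls to the robot, and variables do not carry over. Pictures are saved under pics/ and viewed, and the job is handed in when it is done.

Besides the shell and the picture viewer there is one more tool, called after ">>>" in YAML: its name, and indented under it one key for each argument. jog_arm: Moves the arm, as the interface text tells. Its arguments: {"type":"object","properties":{"steps":{"type":"string"},"newtons":{"type":"number"}},"required":["steps"]}

```bash
ls; mkdir -p pics; python3 - <<'E'
from station import ctrl
import cv2,numpy as np
np.set_printoptions(precision=4,suppress=True)
s=ctrl.sense();print(s)
for n in ("scene","top"):
    c=ctrl.read_camera(n);cv2.imwrite(f"pics/{n}0.png",c["frame"]);np.savez(f"{n}0.npz",**c)
    print(n,c["camera_matrix"],c["R"],c["t"],-np.array(c["R"]).T@np.array(c["t"]))
E
```

```text
pics
{'time': 0.0, 'joint_pos': array([-1.19  ,  0.1264, -0.0406,  1.4054, -0.    ,  1.5708]), 'qd': array([ 0.0006, -0.0009, -0.0006,  0.0002,  0.001 ,  0.0002]), 'joint_torque': array([  0.0014, -43.5915,  35.2924,   0.0174,   0.0002,   0.    ]), 'tool_pos': array([ 0.195 , -0.487 ,  0.2305]), 'eef_rot': array([ 0.1337, -0.1339,  0.6949, -0.6938]), 'force': array([-0.1185,  0.0542, -0.5445]), 'ft_torque': array([ 0.0137,  0.0383, -0.0625]), 'width': 0.0854466859410342}
scene [[485.8886   0.     327.0271]
 [  0.     485.8886 207.5497]
 [  0.       0.       1.    ]] [[-0.3019  0.9532  0.0162]
 [ 0.611   0.2066 -0.7642]
 [-0.7318 -0.2208 -0.6448]] [ 0.1208 -0.3281  1.7601] [1.5249 0.3413 0.8823]
top [[383.0343   0.     318.2254]
 [  0.     383.0343 194.1837]
 [  0.       0.       1.    ]] [[-0.0931 -0.9957  0.0012]
 [-0.9713  0.0906 -0.2198]
 [ 0.2187 -0.0216 -0.9755]] [0.1133 0.6284 0.9464] [0.4139 0.0764 1.0613]
```

View pics/scene0.png

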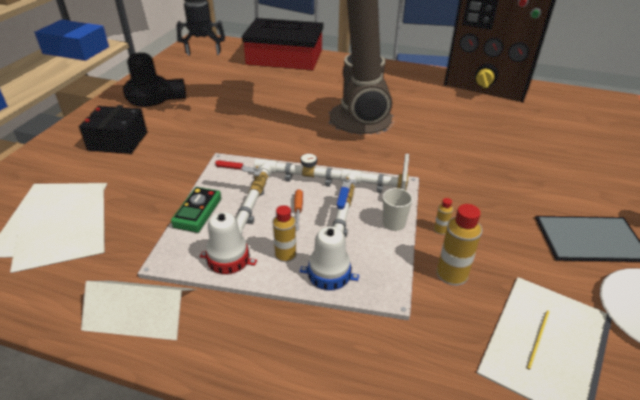

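View pics/top0.png

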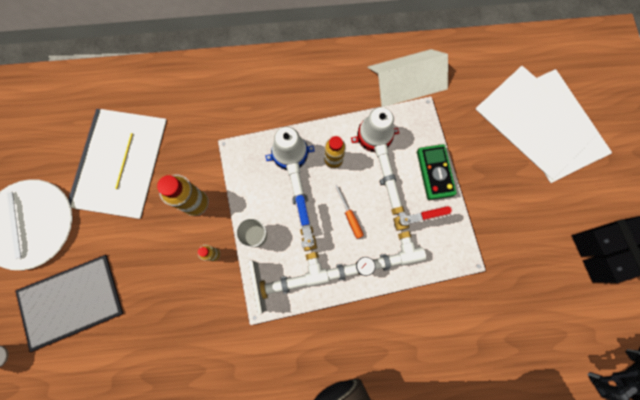

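```bash
cat > h.py <<'E'
import numpy as np,cv2
np.set_printoptions(precision=4,suppress=True)
def load(n): return np.load(n+".npz")
def ray(c,uv,z):
    K=c["camera_matrix"];R=c["R"];t=c["t"]
    o=-R.T@t;d=R.T@np.linalg.inv(K)@np.array([*uv,1.]);return o+d*(z-o[2])/d[2]
def proj(c,X):
    p=c["camera_matrix"]@(c["R"]@np.array(X)+c["t"]);return p[:2]/p[2]
E
python3 - <<'E'
from h import *
im=cv2.imread("pics/top0.png")
cv2.imwrite("pics/topcrop.png",cv2.resize(im[90:330,210:490],None,fx=2.8,fy=2.5,interpolation=cv2.INTER_CUBIC)[:600])
cv2.imwrite("pics/levers.png",np.hstack([cv2.resize(im[180:280,260:360],None,fx=4,fy=4,interpolation=cv2.INTER_CUBIC),cv2.resize(im[180:280,370:470],None,fx=4,fy=4,interpolation=cv2.INTER_CUBIC)]))
E
```

```text
(no output)
```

View pics/topcrop.png

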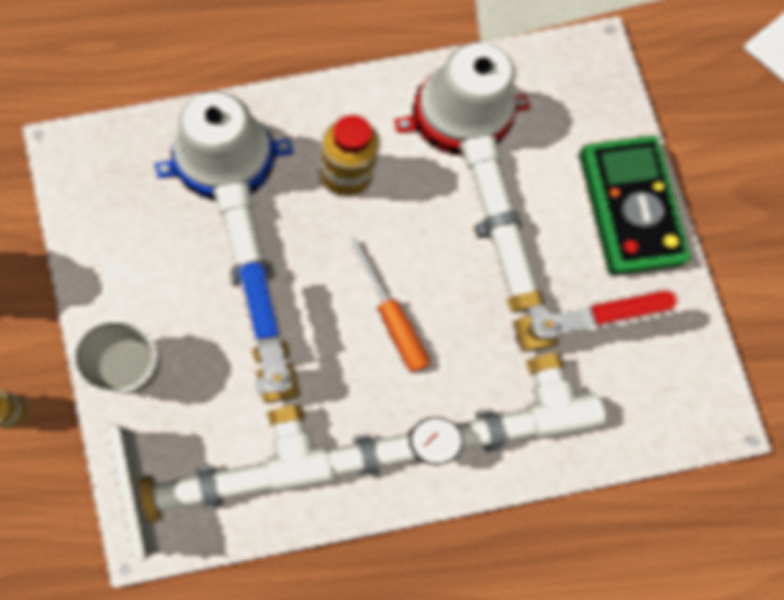

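View pics/levers.png

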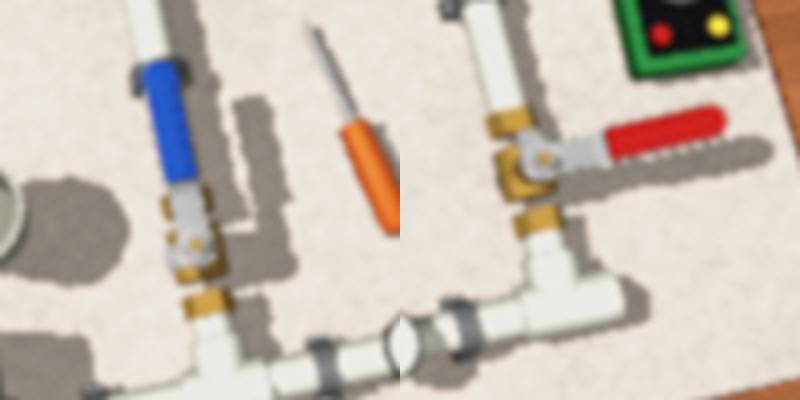

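```bash
python3 - <<'E'
from h import *
c=load("top0")
C=[ray(c,p,.018) for p in [(218.2,140.8),(432.1,97.2),(485,270.8),(251,324.4)]]
C=np.array(C);print(C, [np.linalg.norm(C[i]-C[i-1]) for i in range(4)])
P={k:ray(c,p,.105) for k,p in dict(rp=(406,219.5),rt=(451.3,210.3),bp=(308.8,240.8),bt=(300,195.5)).items()}
for k,v in P.items():print(k,v,np.hypot(v[0],v[1]))
yaw=np.arctan2(*(C[0]-C[3])[1::-1]);yaw2=np.arctan2(*(C[1]-C[2])[1::-1]);y3=np.arctan2(*(C[0]-C[1])[1::-1])-np.pi/2
print("yaw",yaw,yaw2,y3)
for a in "rb":
    d=P[a+"t"]-P[a+"p"];print(a,np.linalg.norm(d),"angle",np.arctan2(d[1],d[0])+np.pi/2-y3)
print(np.linalg.norm(P["rp"]-P["bp"]), np.arctan2(*(P["bp"]-P["rp"])[1::-1])-np.pi/2)
# others
for k,p,z in [("cuprim",(251,233),.108),("can cap",(335.5,143),.163),("drvL",(358,236),.03),("drv tip",(338,187),.025)]:
    print(k,ray(c,p,z))
s=load("scene0")
for k,v in P.items(): print(k,proj(s,v))
E
```

```text
[[ 0.8316  0.3255  0.018 ]
 [ 0.9097 -0.31    0.018 ]
 [ 0.3974 -0.371   0.018 ]
 [ 0.3194  0.259   0.018 ]] [np.float64(0.5164584617583797), np.float64(0.64033478340093), np.float64(0.5158907984376349), np.float64(0.634886759694227)]
rp [ 0.5426 -0.1592  0.105 ] 0.5654252624122235
rt [ 0.5552 -0.277   0.105 ] 0.6204786252416127
bp [0.512  0.0896 0.105 ] 0.5197537899186521
bt [0.6292 0.1019 0.105 ] 0.6373791326888327
yaw 0.12916191405330238 0.11860851415861069 0.12229149091703007
r 0.11847859625224368 angle -0.015108068385994322
b 0.11785448046736907 angle 1.552761479691121
0.25067143025796235 0.12236584641637394
cuprim [0.5444 0.2314 0.108 ]
can cap [0.7408 0.0017 0.163 ]
drvL [ 0.5202 -0.0424  0.03  ]
drv tip [ 0.6615 -0.0033  0.025 ]
rp [256.5435 167.5091]
rt [215.5445 162.0244]
bp [347.0079 178.7436]
bt [338.9496 206.4263]
```

```bash
python3 - <<'E'
from h import *
im=cv2.imread("pics/scene0.png")
cv2.imwrite("pics/scenecrop.png",cv2.resize(im[140:300,190:430],None,fx=3.3,fy=3.3,interpolation=cv2.INTER_CUBIC))
E
```

```text
(no output)
```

View pics/scenecrop.png

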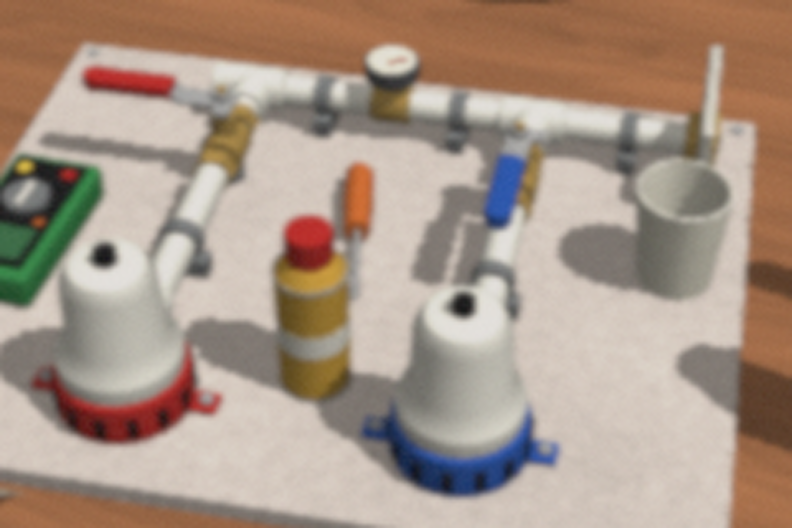

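```bash
cat >> h.py <<'E'
from scipy.spatial.transform import Rotation as Ro
def Rt(s): return Ro.from_quat(s["eef_rot"],scalar_first=True).as_matrix()
yaw=.122
EX=np.array([np.cos(yaw),np.sin(yaw),0]);EY=np.array([-np.sin(yaw),np.cos(yaw),0])
RP=np.array([.5426,-.1592,.105]);BP=np.array([.512,.0896,.105])
def goto(s,X,yawz=None):
    """print shift in tool units (20mm) and turn about tool y in 5deg units"""
    R=Rt(s);d=R.T@(np.array(X)-s["tool_pos"])/.02
    print("pos",s["tool_pos"],"shift units",d)
    if yawz is not None:
        cur=np.degrees(np.arctan2(R[1,2],R[0,2]));dy=(yawz-cur+180)%360-180
        print("cur z dir",cur,"turn about tool y units",-dy/5)
E
python3 - <<'E'
from h import *
from station import ctrl
s=ctrl.sense();R=Rt(s);print(R)
print(RP-.09*EY-.055*EX)
goto(s,RP-.09*EY-.055*EX+[0,0,.09],7)
E
```

```text
[[-0.9284 -0.0005  0.3716]
 [-0.3716  0.0013 -0.9284]
 [-0.     -1.     -0.0014]]
[ 0.499  -0.2552  0.105 ]
pos [ 0.195  -0.4871  0.2306] shift units [-18.4182   1.7875  -5.11  ]
cur z dir -68.18301779622678 turn about tool y units -15.036603559245355
```

>>> jog_arm:
  steps: "-1 0 0 0 1 0 -1; -1 0 0 0 1 0 -1; -1 0 0 0 1 0 -1; -1 0 0 0 0 0 -1; -1 0 0 0 0 0 -1; -1 0 0 0 0 0 -1; -1 0 0 0 0 0 -1; -1 0 0 0 0 0 -1; -1 0 0 0 0 0 -1; -1 0 0 0 0 0 -1"
  newtons: 80

```text
time: 0.93
tool_pos: [0.3951, -0.4527, 0.2258]
eef_rot: [0.033, -0.037, 0.709, -0.703]
force: [0.4, 0.4, 0.1]
width: -0.0
```

```bash
cat > g.py <<'E'
from h import *
from station import ctrl
s=ctrl.sense();print("t",s["time"],"q",s["joint_pos"],"F",s["force"],s["width"])
E
python3 - <<'E'
from g import *
goto(s,RP-.09*EY-.055*EX+[0,0,.09],97)
E
```

```text
t 0.9333 q [-0.8535  0.2813  0.1402  1.4402  0.0004  2.1898] F [0.412  0.4415 0.0809] -1.3610787410070466e-05
pos [ 0.3951 -0.4527  0.2258] shift units [-6.1465  1.5859 -9.3031]
cur z dir -84.3687090974428 turn about tool y units 35.726258180511444
```

>>> jog_arm:
  steps: "-0.6 0.1 -1 0 0 0 -1; -0.6 0.1 -1 0 0 0 -1; -0.6 0.1 -1 0 0 0 -1; -0.6 0.1 -1 0 0 0 -1; -0.6 0.1 -1 0 0 0 -1; -0.6 0.1 -1 0 0 0 -1; -0.6 0.1 -1 0 0 0 -1; -0.6 0.1 -1 0 0 0 -1; -0.6 0.1 -1 0 0 0 -1; -0.6 0 -0.3 0 -0.2 0 -1"

```text
time: 1.77
tool_pos: [0.5008, -0.2466, 0.2005]
eef_rot: [0.036, -0.046, 0.712, -0.7]
force: [-0.3, -0.5, 0.1]
width: -0.0002
```

```bash
python3 - <<'E'
from g import *
goto(s,RP-.09*EY-.055*EX+[0,0,-.017],-83)
E
```

```text
t 1.7667 q [-0.461   0.2078 -0.0093  1.3747  0.0067  2.5649] F [-0.2642 -0.528   0.1074] -0.00020499232357461394
pos [ 0.5008 -0.2466  0.2005] shift units [0.0642 5.6166 0.514 ]
cur z dir -83.38233279744462 turn about tool y units -0.07646655948892658
```

>>> jog_arm:
  steps: "0 0.8 0.1 0 0 0 -1; 0 0.8 0.1 0 0 0 -1; 0 0.8 0.1 0 0 0 -1; 0 0.8 0.1 0 0 0 -1; 0 0.8 0.1 0 0 0 -1; 0 0.7 0 0 0 0 -1; 0 0.6 0 0 0 0 -1; 0 0.3 0 0 0 0 -1; 0 0 0 0 0 0 -1; 0 0 0 0 0 0 -1"

```text
time: 2.6
tool_pos: [0.5046, -0.2548, 0.0811]
eef_rot: [0.039, -0.051, 0.711, -0.7]
force: [0.4, 0.5, 0.7]
width: -0.0002
```

```bash
python3 - <<'E'
from g import *
goto(s,RP-.085*EY-.024*EX+[0,0,-.017],-83);print(Rt(s))
c=ctrl.read_camera("top");cv2.imwrite("pics/a1.png",cv2.resize(c["frame"][120:320,300:500],None,fx=3,fy=3))
c=ctrl.read_camera("scene");cv2.imwrite("pics/a1s.png",cv2.resize(c["frame"][100:240,160:360],None,fx=4,fy=4))
E
```

```text
t 2.6 q [-0.4702  0.2603 -0.2074  1.1261  0.005   2.5437] F [0.4037 0.5499 0.6911] -0.0002144341074169126
pos [ 0.5046 -0.2548  0.0811] shift units [-1.2615 -0.3636 -0.2622]
cur z dir -82.69247232968993 turn about tool y units 0.06150553406201311
[[-0.9917 -0.0183  0.1272]
 [-0.1275  0.0149 -0.9917]
 [ 0.0162 -0.9997 -0.0171]]
```

View pics/a1.png

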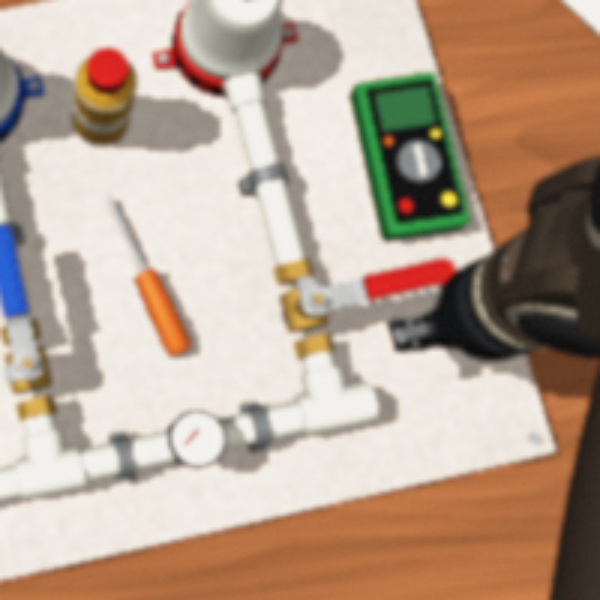

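View pics/a1s.png

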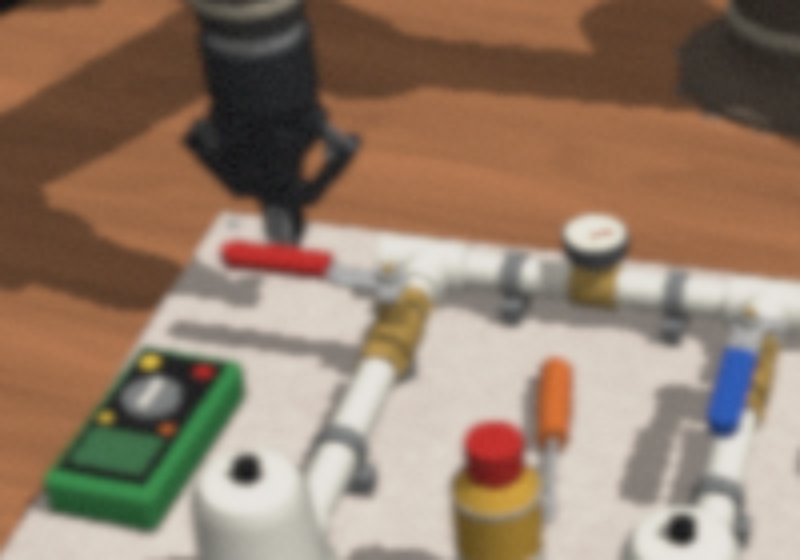

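>>> jog_arm:
  steps: "-0.3 -0.05 -0.1 0 0 0 -1; -0.3 -0.05 -0.1 0 0 0 -1; -0.3 -0.05 0 0 0 0 -1; -0.37 0 0.08 0 -1 0 -1; -0.37 0 0.08 0 -1 0 -1; -0.37 0 0.08 0 -1 0 -1; -0.37 0 0.08 0 -1 0 -1; -0.37 0 0.08 0 -1 0 -1; 0 0 0 0 0 0 -1; 0 0 0 0 0 0 -1"

```text
time: 3.53
tool_pos: [0.5601, -0.2495, 0.0882]
eef_rot: [0.193, -0.212, 0.68, -0.675]
force: [-3.2, -1.1, -0.4]
width: 0.0
```

```bash
cat > st.py <<'E'
from g import *
import sys
def rel(P,sgn):
    R=Rt(s);d=s["tool_pos"]-P
    v=np.array([d@EX,d@EY]);print("tool z",s["tool_pos"][2],"rel ex,ey",v,"r",np.hypot(*v),"polar(lever-angle units)",np.degrees(np.arctan2(v[1],v[0]))+90)
    p=-R[:,0];print("push(-x) dir rel line deg",np.degrees(np.arctan2(p@EY,p@EX)), "tilt", R[2,0],R[2,2])
E
python3 - <<'E'
from st import *
rel(RP,1)
c=ctrl.read_camera("top");cv2.imwrite("pics/a2.png",cv2.resize(c["frame"][120:320,300:500],None,fx=3,fy=3))
E
```

```text
t 3.5333 q [-0.413   0.3456 -0.0756  1.1751 -0.0126  2.1473] F [-3.236  -1.0678 -0.4026] 4.351449596740766e-05
tool z 0.0881571804338232 rel ex,ey [ 0.0064 -0.0918] r 0.09198120884732142 polar(lever-angle units) 3.958653185792997
push(-x) dir rel line deg 26.330215392785266 tilt 0.024401078136612464 -0.014507828694142008
```

View pics/a2.png

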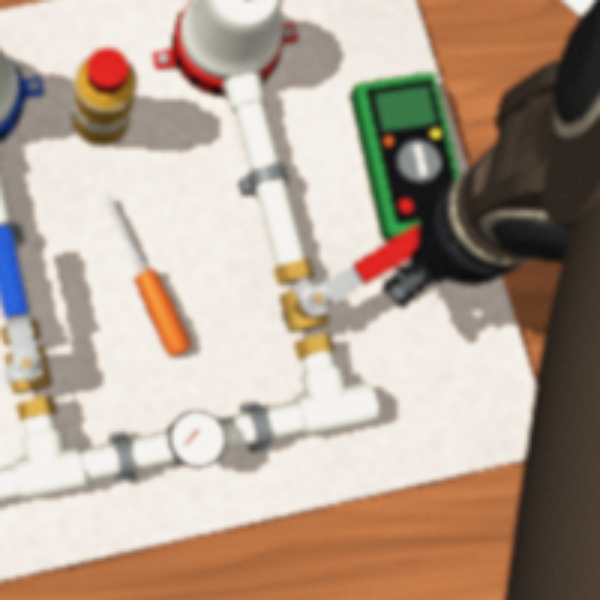

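>>> jog_arm:
  steps: "-0.4 0 0.04 0 -0.9 0 -1; -0.4 0 0.04 0 -0.9 0 -1; -0.4 0 0.04 0 -0.9 0 -1; -0.4 0 0.04 0 -0.9 0 -1; -0.4 0 0.04 0 -0.9 0 -1; -0.4 0 0.04 0 -0.9 0 -1; -0.4 0 0.04 0 -0.9 0 -1; -0.4 0 0.04 0 -0.9 0 -1; -0.4 0 0.04 0 -0.9 0 -1; 0 0 0 0 0 0 -1"

```text
time: 4.42
tool_pos: [0.6115, -0.222, 0.0891]
eef_rot: [-0.407, 0.445, -0.555, 0.573]
force: [-0.3, -0.1, -0.1]
width: 0.0001
```

```bash
python3 - <<'E'
from st import *
rel(RP,1)
c=ctrl.read_camera("top");cv2.imwrite("pics/a3.png",cv2.resize(c["frame"][120:320,300:500],None,fx=3,fy=3))
E
```

```text
t 4.4167 q [-0.3217  0.4016  0.006   1.1852 -0.0585  1.5268] F [-0.255  -0.0812 -0.1089] 0.00011538282371922831
tool z 0.0890627790755008 rel ex,ey [ 0.0607 -0.0708] r 0.09325632379558942 polar(lever-angle units) 40.64737324506413
push(-x) dir rel line deg 67.13100636616075 tilt 0.05794059844244326 -0.012635970835652599
```

View pics/a3.png

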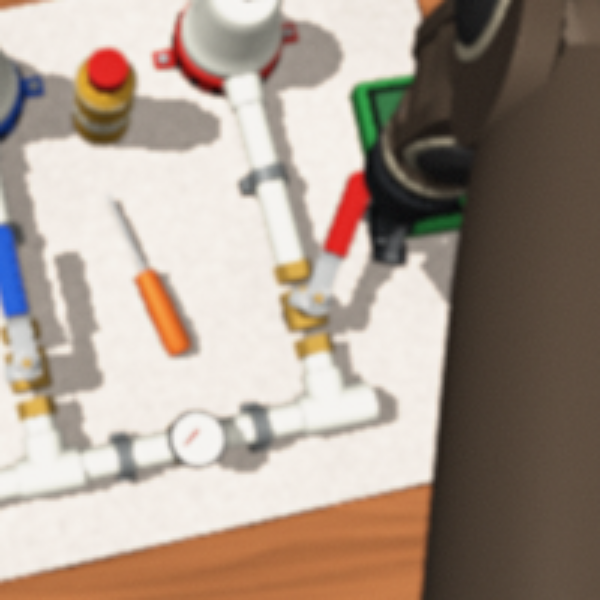

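>>> jog_arm:
  steps: "-0.4 0 0.06 0 -0.8 0 -1; -0.4 0 0.06 0 -0.8 0 -1; -0.4 0 0.06 0 -0.8 0 -1; -0.4 0 0.06 0 -0.8 0 -1; -0.35 0 0.06 0 -0.6 0 -1; -0.3 0 0.04 0 -0.4 0 -1; 0 0 0 0 0 0 -1; 0 0 0 0 0 0 -1; 0 0 0 0 0 0 -1; 0 0 0 0 0 0 -1"

```text
time: 5.3
tool_pos: [0.6296, -0.1908, 0.0906]
eef_rot: [-0.495, 0.542, -0.465, 0.495]
force: [1.1, -2.1, -1.4]
width: 0.0002
```

```bash
python3 - <<'E'
from st import *
rel(RP,1)
c=ctrl.read_camera("top");cv2.imwrite("pics/a4.png",cv2.resize(c["frame"][120:320,300:500],None,fx=3,fy=3))
E
```

```text
t 5.3 q [-0.2595  0.4009  0.0076  1.1713 -0.0773  1.2344] F [ 1.0943 -2.0786 -1.3814] 0.00015928199155570584
tool z 0.09062324098542032 rel ex,ey [ 0.0825 -0.0419] r 0.09252088406887815 polar(lever-angle units) 63.06080159744441
push(-x) dir rel line deg 87.44243934173012 tilt 0.07497979943805672 -0.019665191595061055
```

View pics/a4.png

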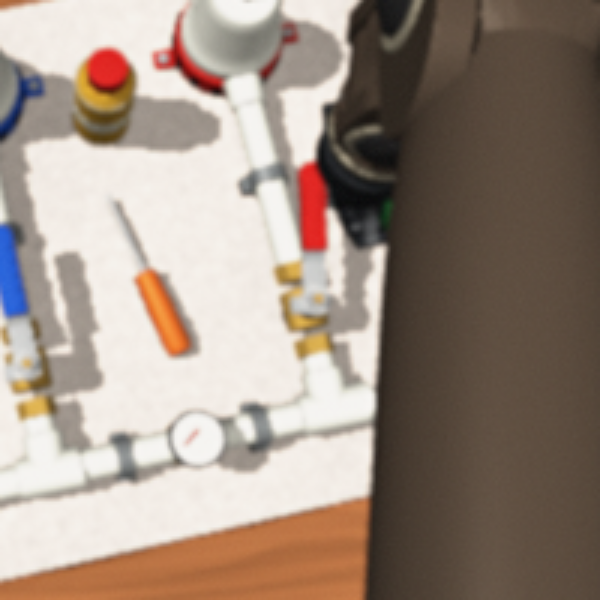

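>>> jog_arm:
  steps: "-0.3 0 0 0 -0.3 0.2 -1; -0.3 0 0 0 -0.2 0.2 -1; -0.2 0 0 0 0 0.2 -1; -0.2 0 0 0 0 0.2 -1; -0.15 0 0 0 0 0 -1; -0.15 0 0 0 0 0 -1; -0.15 0 0 0 0 0 -1; 0 0 0 0 0 0 -1; 0 0 0 0 0 0 -1; 0 0 0 0 0 0 -1"

```text
time: 6.18
tool_pos: [0.6312, -0.1726, 0.0907]
eef_rot: [-0.519, 0.536, -0.469, 0.473]
force: [-0.3, -3.1, -1.5]
width: 0.0003
```

```bash
python3 - <<'E'
from st import *
rel(RP,1)
c=ctrl.read_camera("top");cv2.imwrite("pics/a5.png",cv2.resize(c["frame"][120:320,300:500],None,fx=3,fy=3))
E
```

```text
t 6.1833 q [-0.2559  0.4049  0.0154  1.1874 -0.0245  1.202 ] F [-0.2762 -3.1038 -1.4929] 0.00034859568436831
tool z 0.09066424514008337 rel ex,ey [ 0.0863 -0.0241] r 0.089595653647913 polar(lever-angle units) 74.37892071797722
push(-x) dir rel line deg 89.488916805283 tilt 0.020626345561999604 -0.014547742986975754
```

View pics/a5.png

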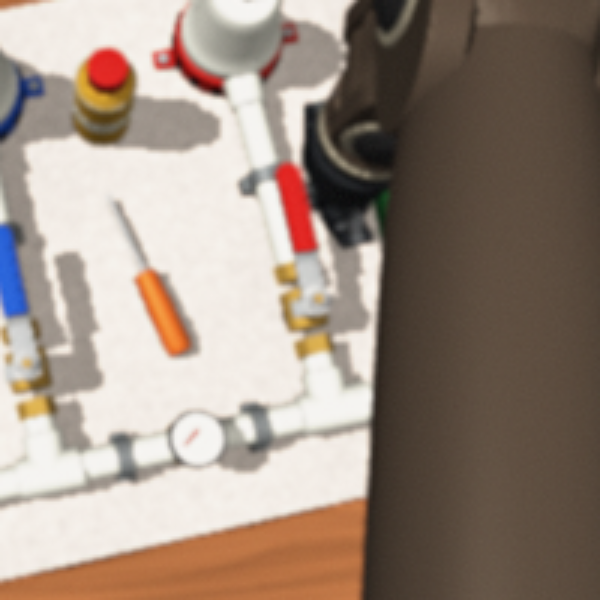

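>>> jog_arm:
  steps: "-0.3 0 0 0 0 0 -1; -0.3 0 0 0 0 0 -1; -0.3 0 0 0 0 0 -1; -0.3 0 0 0 0 0 -1; -0.3 0 0 0 0 0 -1; -0.3 0 0 0 0 0 -1; -0.3 0 0 0 0 0 -1; -0.3 0 0 0 0 0 -1; -0.3 0 0 0 0 0 -1; -0.3 0 0 0 0 0 -1"

```text
time: 7.07
tool_pos: [0.631, -0.1711, 0.0922]
eef_rot: [-0.479, 0.554, -0.447, 0.513]
force: [2.8, -22.1, -2.9]
width: 0.0001
```

```bash
python3 - <<'E'
from st import *
rel(RP,1)
c=ctrl.read_camera("top");cv2.imwrite("pics/a6.png",cv2.resize(c["frame"][160:260,360:460],None,fx=6,fy=6,interpolation=cv2.INTER_CUBIC));np.savez("t6.npz",**c)
E
```

```text
t 7.0667 q [-0.2021  0.3763 -0.0292  1.14   -0.1389  1.2933] F [  2.828  -22.1429  -2.8694] 0.00011683345479056192
tool z 0.09219619032457262 rel ex,ey [ 0.0863 -0.0225] r 0.0891707301689292 polar(lever-angle units) 75.37295113003174
push(-x) dir rel line deg 87.28477530133432 tilt 0.14001389285184962 -0.0136420341098199
```

View pics/a6.png

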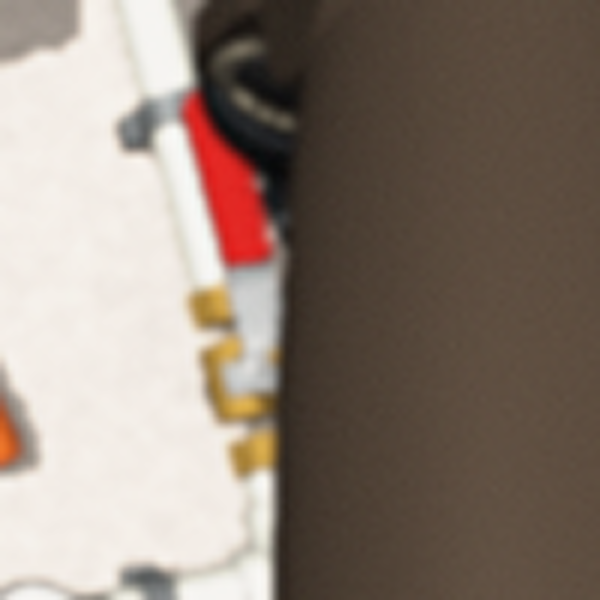

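>>> jog_arm:
  steps: "0.5 0 0 0 0 0.5 -1; 0.6 0 0 0 0 0.5 -1; 0.5 0 0 0 0 0.5 -1; 0 -0.5 0 0 0 0 -1; 0 -1 0 0 0 0 -1; 0 -1 0 0 0 0 -1; 0 -1 0 0 0 0 -1; 0 -1 0 0 0 0 -1; 0 -1 0 0 0 0 -1; 0 0 0 0 0 0 -1"

```text
time: 7.95
tool_pos: [0.6332, -0.1995, 0.2116]
eef_rot: [-0.514, 0.522, -0.484, 0.478]
force: [-0.4, -0.2, 1.6]
width: 0.0001
```

```bash
python3 - <<'E'
from st import *
rel(RP,1);print(Rt(s))
c=ctrl.read_camera("top");cv2.imwrite("pics/a7.png",cv2.resize(c["frame"][120:320,200:460],None,fx=3,fy=3))
E
```

```text
t 7.95 q [-0.3019  0.4108  0.2896  1.4629 -0.0074  1.1957] F [-0.429  -0.226   1.5534] 7.121474913681683e-05
tool z 0.21164306588257986 rel ex,ey [ 0.085 -0.051] r 0.09917928843905757 polar(lever-angle units) 59.02220459452358
push(-x) dir rel line deg 87.20745249155664 tilt 0.0020897239290215697 -0.015017740537371038
[[ 0.0732 -0.0148  0.9972]
 [-0.9973 -0.0032  0.0732]
 [ 0.0021 -0.9999 -0.015 ]]
```

View pics/a7.png

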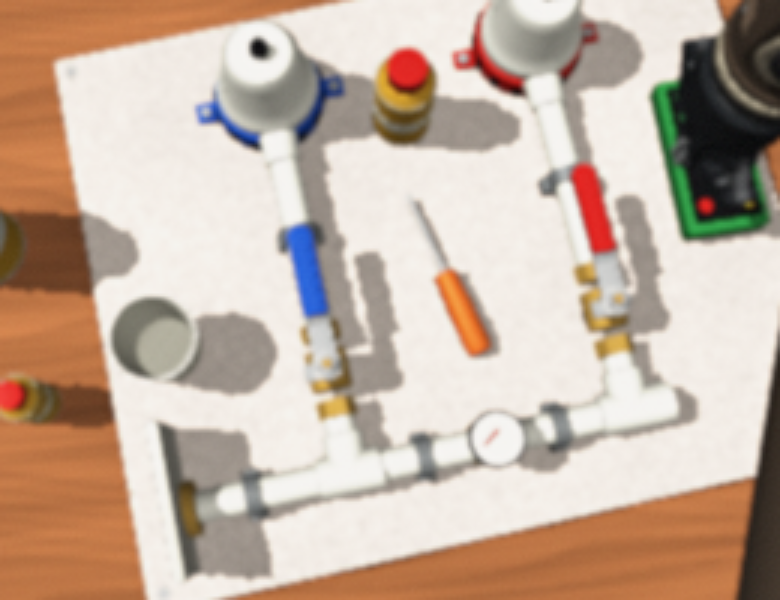

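```bash
python3 - <<'E'
from g import *
import scipy
c=ctrl.read_camera("top");np.savez("t7.npz",**c)
h=cv2.cvtColor(c["frame"],cv2.COLOR_BGR2HSV)
def ang(mask,P):
    v,u=np.nonzero(mask);X=np.array([ray(c,(a,b),.112) for a,b in zip(u,v)])
    m=X.mean(0);d=m-P;w=np.linalg.svd((X-m)[:,:2])[2][0]
    w=w*np.sign(w@d[:2])
    f=lambda x:np.arctan2(x@EY[:2],x@EX[:2])+np.pi/2
    print(len(u),"centroid",m,"from pivot",np.hypot(*d[:2]),f(d[:2]),"axis",f(w))
R=np.zeros(h.shape[:2],bool);R[170:208,385:408]=1
ang(R&((h[...,0]<8)|(h[...,0]>172))&(h[...,1]>150),RP)
B=np.zeros_like(R);B[190:230,285:315]=1
ang(B&(h[...,0]>100)&(h[...,0]<130)&(h[...,1]>120),BP)
goto(s,BP+.085*EX+.052*EY+[0,0,.1],97)
E
```

```text
t 8.0 q [-0.3018  0.4114  0.2865  1.4606 -0.0074  1.1956] F [ 0.3992  0.8956 -1.1879] 0.00043974382503107285
216 centroid [ 0.6212 -0.1464  0.112 ] from pivot 0.07959096582264479 1.610034736893897 axis 1.5689511668482086
232 centroid [0.5913 0.0996 0.112 ] from pivot 0.07996177067435034 1.5741480526383287 axis 1.5661269801241167
pos [ 0.633  -0.1993  0.2098] shift units [-17.6556   0.2279  -0.8501]
cur z dir 4.209036450536351 turn about tool y units -18.55819270989273
```

>>> jog_arm:
  steps: "-1 0 0 0 0 0 -1; -1 0 0 0 0 0 -1; -1 0 0 0 0 0 -1; -1 0 0 0 0 0 -1; -1 0 0 0 0 0 -1; -1 0 0 0 0 0 -1; -1 0 0 0 0 0 -1; -1 0 0 0 0 0 -1; -1 0 0 0 0 0 -1; -1 0 0 0 0 0 -1"

```text
time: 8.88
tool_pos: [0.6103, 0.0093, 0.1914]
eef_rot: [-0.507, 0.527, -0.493, 0.472]
force: [-0.5, 1.1, -0.0]
width: 0.0002
```

>>> jog_arm:
  steps: "-1 0 0 0 0 0 -1; -1 0 0 0 0 0 -1; -1 0 0 0 0 0 -1; -1 0 0 0 0 0 -1; -1 0 0 0 0 0 -1; -1 0 0 0 0 0 -1; -0.7 0 0 0 0 0 -1; 0 0 0 0 -1 0 -1; 0 0 0 0 -1 0 -1; 0 0 0 0 -1 0 -1"

```text
time: 9.72
tool_pos: [0.5898, 0.1573, 0.1756]
eef_rot: [-0.565, 0.593, -0.423, 0.387]
force: [0.4, 0.2, -0.4]
width: -0.0003
```

>>> jog_arm:
  steps: "0 0 0 0 -1 0 -1; 0 0 0 0 -1 0 -1; 0 0 0 0 -1 0 -1; 0 0 0 0 -1 0 -1; 0 0 0 0 -1 0 -1; 0 0 0 0 -1 0 -1; 0 0 0 0 -1 0 -1; 0 0 0 0 -1 0 -1; 0 0 0 0 -1 0 -1; 0 0 0 0 -1 0 -1"

```text
time: 10.55
tool_pos: [0.5828, 0.1584, 0.1631]
eef_rot: [-0.691, 0.706, -0.134, 0.078]
force: [-0.1, -0.8, -0.1]
width: -0.0002
```

```bash
python3 - <<'E'
from st import *
rel(BP,1);print(Rt(s))
goto(s,BP+.085*EX+.052*EY+[0,0,-.017],97)
E
```

```text
t 10.55 q [0.259  0.3524 0.097  1.3972 0.013  0.5593] F [-0.0721 -0.8494 -0.13  ] -0.00015621216518926968
tool z 0.163114080321373 rel ex,ey [0.0787 0.0596] r 0.09871517085365128 polar(lever-angle units) 127.16509391081249
push(-x) dir rel line deg 155.70019087425865 tilt -0.07614288273965694 -0.03242227413292964
[[ 0.9519 -0.0823  0.295 ]
 [-0.2967 -0.0084  0.9549]
 [-0.0761 -0.9966 -0.0324]]
pos [0.5828 0.1584 0.1631] shift units [ 0.7304  3.716  -0.0968]
cur z dir 72.83221011719507 turn about tool y units -4.833557976560985
```

>>> jog_arm:
  steps: "0 0 0 0 -1 0 -1; 0 0 0 0 -1 0 -1; 0 0 0 0 -1 0 -1; 0 0 0 0 -1 0 -1; 0 0 0 0 -1 0 -1; 0 0 0 0.2 0 -0.4 -1; 0 0 0 0.2 0 -0.4 -1; 0 0 0 0 0 0 -1; 0 0 0 0 0 0 -1; 0 0 0 0 0 0 -1"

```text
time: 11.38
tool_pos: [0.5763, 0.1585, 0.1514]
eef_rot: [0.717, -0.692, -0.046, 0.068]
force: [0.1, -0.4, 0.2]
width: 0.0003
```

```bash
python3 - <<'E'
from st import *
rel(BP,1);print(Rt(s))
goto(s,BP+.085*EX+.048*EY+[0,0,-.017],97)
c=ctrl.read_camera("top");cv2.imwrite("pics/a8.png",cv2.resize(c["frame"][120:320,200:460],None,fx=3,fy=3))
E
```

```text
t 11.3833 q [ 0.2484  0.2948 -0.0052  1.2967  0.0403  0.0866] F [ 0.1135 -0.3684  0.1633] 0.000264547961104436
tool z 0.15139600859433827 rel ex,ey [0.0722 0.0605] r 0.09420769160530823 polar(lever-angle units) 129.98134086340337
push(-x) dir rel line deg -177.7181860539259 tilt -0.029386535109593798 0.037857746187346386
[[ 0.9865 -0.0351 -0.1599]
 [ 0.1611  0.0326  0.9864]
 [-0.0294 -0.9989  0.0379]]
pos [0.5763 0.1585 0.1514] shift units [ 0.7081  3.1234 -0.7705]
cur z dir 99.20808373375723 turn about tool y units 0.44161674675144696
```

View pics/a8.png

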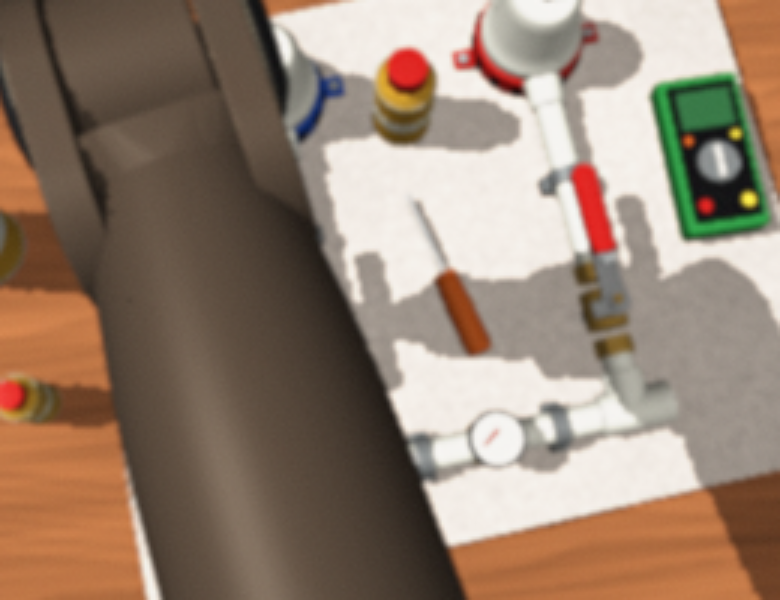

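>>> jog_arm:
  steps: "0.35 0 -0.15 -0.2 0 -0.2 -1; 0.35 0 -0.15 -0.2 0.3 -0.2 -1; 0 0.5 -0.1 0 0 0 -1; 0 0.5 -0.1 0 0 0 -1; 0 0.5 0 0 0 0 -1; 0 0.5 0 0 0 0 -1; 0 0.4 0 0 0 0 -1; 0 0.3 0 0 0 0 -1; 0 0 0 0 0 0 -1; 0 0 0 0 0 0 -1"

```text
time: 12.27
tool_pos: [0.5926, 0.1503, 0.0871]
eef_rot: [-0.705, 0.706, 0.048, -0.048]
force: [0.9, 0.6, 0.6]
width: 0.0001
```

```bash
python3 - <<'E'
from st import *
rel(BP,1);print(Rt(s))
goto(s,BP+.085*EX+.04*EY+[0,0,-.017],97)
c=ctrl.read_camera("scene");cv2.imwrite("pics/a9.png",cv2.resize(c["frame"][110:290,220:440],None,fx=3.3,fy=3.3,interpolation=cv2.INTER_CUBIC))
E
```

```text
t 12.2667 q [ 0.2493  0.3219 -0.1106  1.1381 -0.0018  0.1128] F [0.9231 0.6158 0.569 ] 9.862347811827615e-05
tool z 0.08709947512001763 rel ex,ey [0.0873 0.0504] r 0.10086287534043002 polar(lever-angle units) 120.00514502142087
push(-x) dir rel line deg -179.17254322636123 tilt 0.00045126287983794644 -0.0017678150769023793
[[ 0.9907  0.0007 -0.136 ]
 [ 0.136  -0.0017  0.9907]
 [ 0.0005 -1.     -0.0018]]
pos [0.5926 0.1503 0.0871] shift units [-0.1248 -0.0442 -0.5203]
cur z dir 97.81749616648943 turn about tool y units 0.1634992332978868
```

View pics/a9.png

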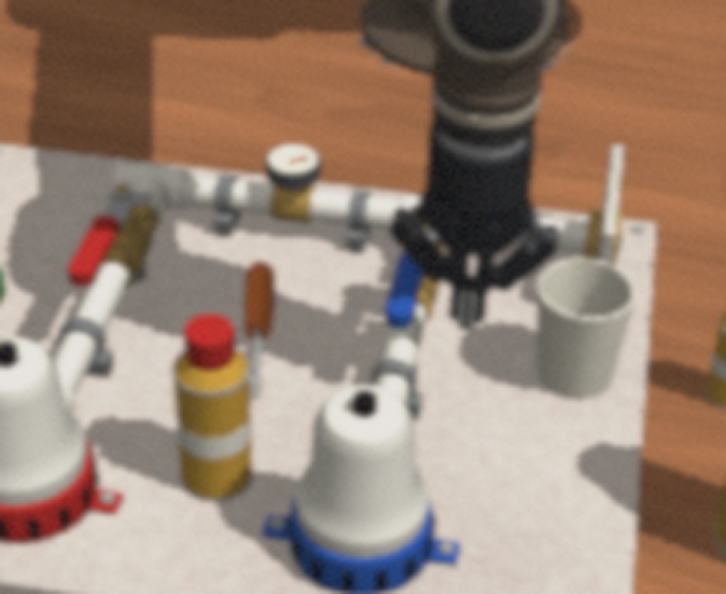

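>>> jog_arm:
  steps: "-0.03 -0.05 -0.35 0 0 0 -1; -0.03 -0.05 -0.35 0 0 0 -1; -0.03 -0.05 -0.35 0 0 0 -1; 0.1 0 -0.38 0 0.6 0 -1; 0.1 0 -0.38 0 0.9 0 -1; 0.1 0 -0.38 0 0.9 0 -1; 0.1 0 -0.38 0 0.9 0 -1; 0 0 0 0 0 0 -1; 0 0 0 0 0 0 -1; 0 0 0 0 0 0 -1"

```text
time: 13.15
tool_pos: [0.6021, 0.1011, 0.093]
eef_rot: [0.711, -0.698, 0.057, -0.056]
force: [0.1, 3.5, -2.4]
width: -0.0002
```

```bash
cat >> st.py <<'E'
def relz(P):
    R=Rt(s);rel(P,1);p=-R[:,2];print("push(-z) dir rel line deg",np.degrees(np.arctan2(p@EY,p@EX)))
E
python3 - <<'E'
from st import *
relz(BP)
c=ctrl.read_camera("scene");cv2.imwrite("pics/a10.png",cv2.resize(c["frame"][110:290,220:440],None,fx=3.3,fy=3.3,interpolation=cv2.INTER_CUBIC))
E
```

```text
t 13.15 q [ 0.1575  0.3157 -0.1058  1.1468  0.0183  0.3166] F [ 0.0519  3.4898 -2.4437] -0.00024514365161610723
tool z 0.09301453786255304 rel ex,ey [0.0908 0.0004] r 0.09078963397766443 polar(lever-angle units) 90.28151830135164
push(-x) dir rel line deg 163.89577924927286 tilt -0.0033500035636119113 0.01811327348285041
push(-z) dir rel line deg -106.10769802172778
```

View pics/a10.png

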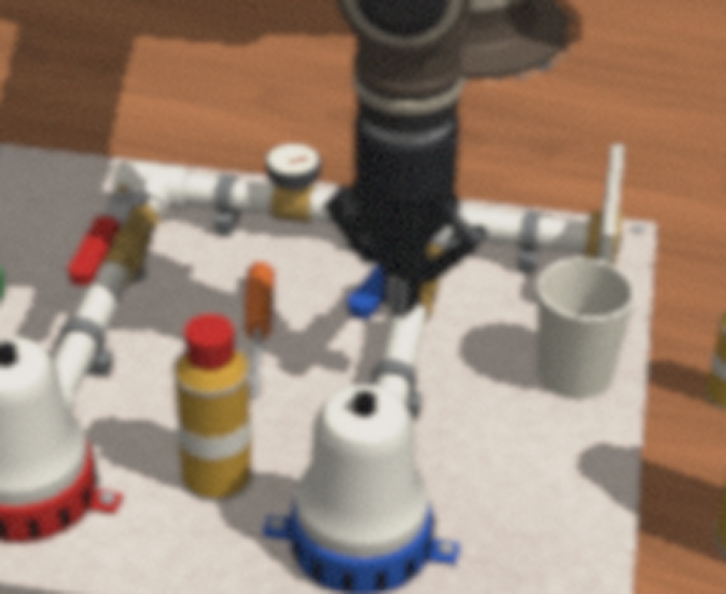

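>>> jog_arm:
  steps: "0.08 0.03 -0.4 0 0.9 0 -1; 0.08 0.03 -0.4 0 0.9 0 -1; 0.08 0.03 -0.4 0 0.9 0 -1; 0.08 0.03 -0.4 0 0.9 0 -1; 0.08 0.03 -0.4 0 0.9 0 -1; 0.08 0.03 -0.4 0 0.9 0 -1; 0.08 0.03 -0.4 0 0.9 0 -1; 0.08 0 -0.4 0 0.9 0 -1; 0 0 0 0 0 0 -1; 0 0 0 0 0 0 -1"

```text
time: 14.03
tool_pos: [0.5955, 0.0498, 0.0948]
eef_rot: [0.668, -0.635, 0.272, -0.275]
force: [-0.0, -0.1, -0.5]
width: -0.0003
```

```bash
python3 - <<'E'
from st import *
relz(BP)
c=ctrl.read_camera("scene");cv2.imwrite("pics/a11.png",cv2.resize(c["frame"][110:290,220:440],None,fx=3.3,fy=3.3,interpolation=cv2.INTER_CUBIC))
E
```

```text
t 14.0333 q [ 0.0636  0.2735 -0.1595  1.1133  0.04    0.8585] F [-0.0192 -0.0699 -0.4708] -0.00032322986543809523
tool z 0.09476186956446549 rel ex,ey [ 0.078  -0.0497] r 0.09249664357601835 polar(lever-angle units) 57.49114383407054
push(-x) dir rel line deg 127.50979152690391 tilt -0.014277786652574287 0.04462753596098784
push(-z) dir rel line deg -142.52675647468533
```

View pics/a11.png

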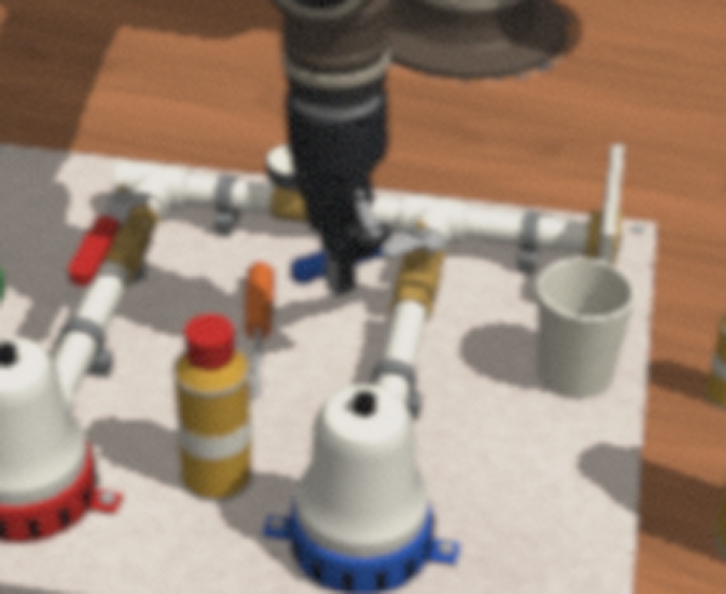

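>>> jog_arm:
  steps: "0.08 0.1 -0.4 -0.1 0.9 0 -1; 0.08 0.1 -0.4 -0.1 0.9 0 -1; 0.08 0.08 -0.4 -0.1 0.9 0 -1; 0.08 0.08 -0.4 -0.1 0.9 0 -1; 0.06 0.05 -0.35 0 0.7 0 -1; 0.05 0.03 -0.3 0 0.4 0 -1; 0 0 0 0 0 0 -1; 0 0 0 0 0 0 -1; 0 0 0 0 0 0 -1; 0 0 0 0 0 0 -1"

```text
time: 14.92
tool_pos: [0.5785, 0.0231, 0.095]
eef_rot: [0.597, -0.571, 0.397, -0.401]
force: [-0.6, -0.2, -0.3]
width: -0.0002
```

```bash
python3 - <<'E'
from st import *
relz(BP)
c=ctrl.read_camera("scene");cv2.imwrite("pics/a12.png",cv2.resize(c["frame"][110:290,220:440],None,fx=3.3,fy=3.3,interpolation=cv2.INTER_CUBIC))
E
```

```text
t 14.9167 q [ 0.0265  0.2382 -0.2048  1.1015  0.0263  1.2256] F [-0.5578 -0.1798 -0.3291] -0.0001756308030629242
tool z 0.09495464388745656 rel ex,ey [ 0.0579 -0.0741] r 0.09402340870776867 polar(lever-angle units) 38.02671920599576
push(-x) dir rel line deg 104.34516109834627 tilt -0.015876072350871406 0.03360286624127867
push(-z) dir rel line deg -165.68542627016132
```

View pics/a12.png

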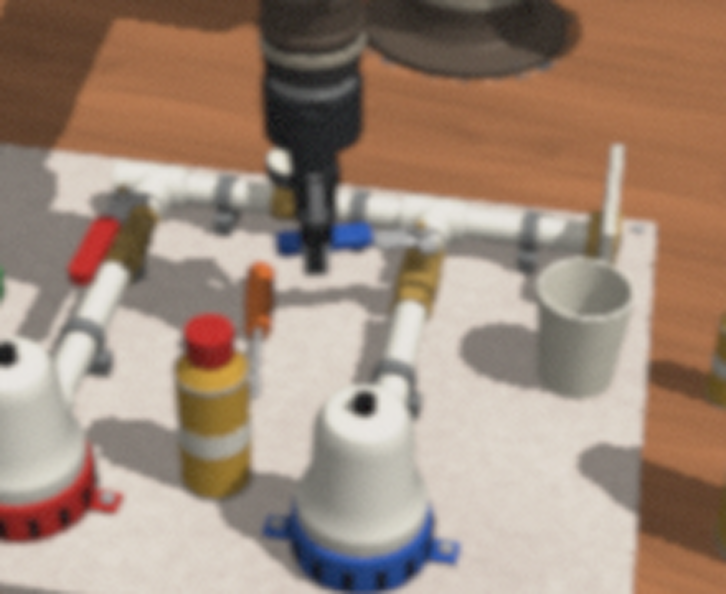

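>>> jog_arm:
  steps: "0.06 0.08 -0.4 -0.1 0.8 0 -1; 0.06 0.08 -0.4 -0.1 0.7 0 -1; 0.04 0.08 -0.4 -0.1 0.6 0 -1; 0 0.05 -0.35 0 0.4 0 -1; 0 0.05 -0.3 0 0 0 -1; 0 0 -0.3 0 0 0 -1; 0 0 -0.3 0 0 0 -1; 0 0 -0.3 0 0 0 -1; 0 0 0 0 0 0 -1; 0 0 0 0 0 0 -1"

```text
time: 15.8
tool_pos: [0.5492, 0.0061, 0.0956]
eef_rot: [0.551, -0.522, 0.451, -0.47]
force: [-0.2, -0.1, -0.5]
width: 0.0002
```

```bash
python3 - <<'E'
from st import *
relz(BP)
c=ctrl.read_camera("scene");cv2.imwrite("pics/a13.png",cv2.resize(c["frame"][110:290,220:440],None,fx=3.3,fy=3.3,interpolation=cv2.INTER_CUBIC))
E
```

```text
t 15.8 q [ 0.0041  0.1675 -0.2919  1.0646  0.0132  1.4242] F [-0.2421 -0.0615 -0.4905] 0.00016079646281386308
tool z 0.09557930518032111 rel ex,ey [ 0.0268 -0.0874] r 0.09137614338812713 polar(lever-angle units) 17.04011241779098
push(-x) dir rel line deg 91.6687120850975 tilt -0.006247274118706958 0.04827399659185744
push(-z) dir rel line deg -178.34858773384076
```

View pics/a13.png

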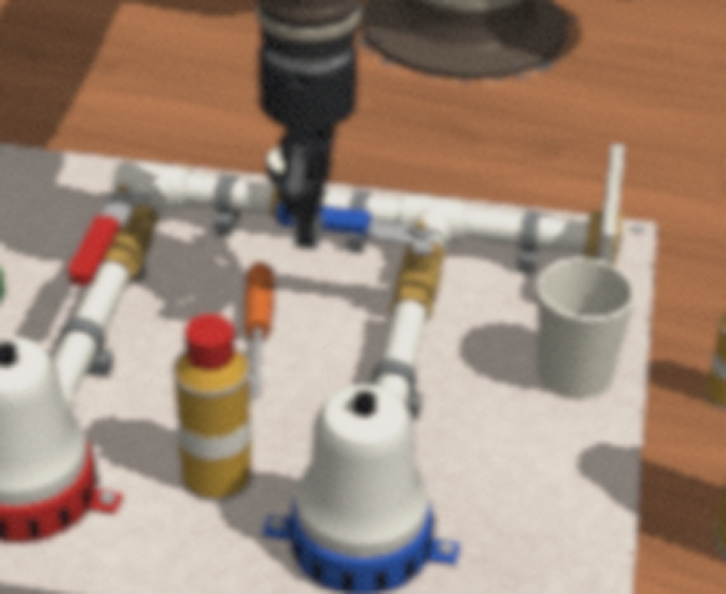

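>>> jog_arm:
  steps: "0 0 -0.3 0 0 0 -1; 0 0 -0.3 0 0 0 -1; 0 0 -0.3 0 0 0 -1; 0 0 -0.3 0 0 0 -1; 0 0 -0.3 0 0 0 -1; 0 0 -0.3 0 0 0 -1; 0 0 -0.3 0 0 0 -1; 0 0 -0.3 0 0 0 -1; 0 0 -0.3 0 0 0 -1; 0 0 -0.3 0 0 0 -1"

```text
time: 16.68
tool_pos: [0.5471, 0.0056, 0.1018]
eef_rot: [0.581, -0.493, 0.423, -0.49]
force: [20.7, 3.8, -10.4]
width: 0.0002
```

```bash
python3 - <<'E'
from st import *
relz(BP)
E
```

```text
t 16.6833 q [-0.0082  0.0779 -0.3914  0.9496  0.034   1.4037] F [ 20.727    3.7716 -10.3627] 0.0001609061299548639
tool z 0.10179389534852308 rel ex,ey [ 0.0246 -0.0877] r 0.09106546410978836 polar(lever-angle units) 15.66552909451923
push(-x) dir rel line deg 92.29642968440248 tilt -0.007947560393091246 0.15475067727743685
push(-z) dir rel line deg -177.77489934714023
```

>>> jog_arm:
  steps: "0 0 0.4 -0.4 0 0 -1; 0 0 0.6 -0.5 0 0 -1; 0 0 0.6 -0.5 0 0 -1; 0 -0.5 0 0 0 0 -1; 0 -1 0 0 0 0 -1; 0 -1 0 0 0 0 -1; 0 -1 0 0 0 0 -1; 0 -1 0 0 0 0 -1; 0 -1 0 0 0 0 -1; 0 -1 0 0 0 0 -1"

```text
time: 17.52
tool_pos: [0.57, 0.0099, 0.2345]
eef_rot: [0.546, -0.533, 0.456, -0.457]
force: [0.7, -0.5, 0.5]
width: 0.0001
```

```bash
python3 - <<'E'
from st import *
relz(BP)
c=ctrl.read_camera("top");cv2.imwrite("pics/a14.png",cv2.resize(c["frame"][90:330,200:500],None,fx=2.5,fy=2.5))
c=ctrl.read_camera("scene");cv2.imwrite("pics/a14s.png",cv2.resize(c["frame"][110:290,190:430],None,fx=3.3,fy=3.3,interpolation=cv2.INTER_CUBIC))
E
```

```text
t 17.5167 q [0.0109 0.2018 0.0576 1.4142 0.0123 1.4162] F [ 0.6829 -0.4983  0.4985] 0.00011704614545714807
tool z 0.23449573494419992 rel ex,ey [ 0.0479 -0.0862] r 0.09860447149594026 polar(lever-angle units) 29.042303477528655
push(-x) dir rel line deg 92.5022146333975 tilt -0.010279618939393054 0.01415070726822909
push(-z) dir rel line deg -177.50612110795362
```

View pics/a14.png

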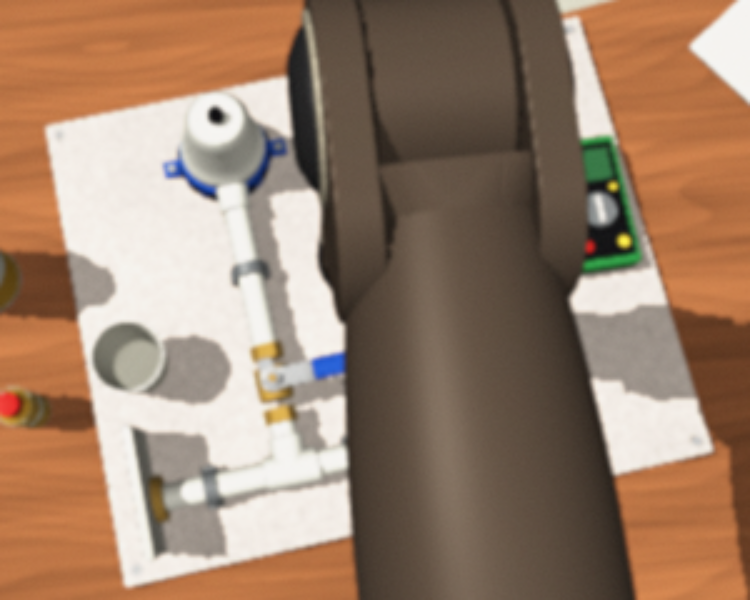

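View pics/a14s.png

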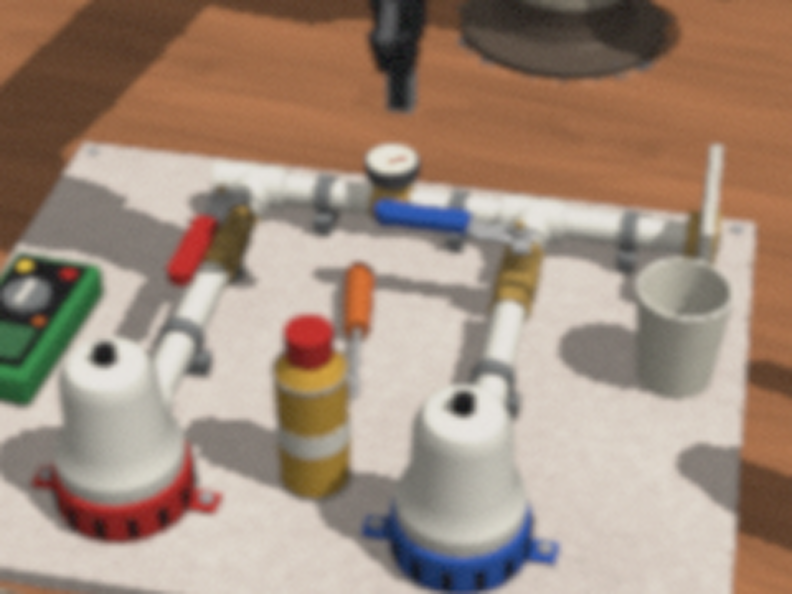

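```bash
python3 - <<'E'
from g import *
c=ctrl.read_camera("scene")
h=cv2.cvtColor(c["frame"],cv2.COLOR_BGR2HSV)
def ang(m0,box,P):
    M=np.zeros(h.shape[:2],bool);M[box[0]:box[1],box[2]:box[3]]=1;M&=m0
    v,u=np.nonzero(M);X=np.array([ray(c,(a,b),.107) for a,b in zip(u,v)])
    m=X.mean(0);d=m-P;w=np.linalg.svd((X-m)[:,:2])[2][0];w=w*np.sign(w@d[:2])
    f=lambda x:np.arctan2(x@EY[:2],x@EX[:2])+np.pi/2
    print(len(u),"c",m,"r",np.hypot(*d[:2]),f(d[:2]),"axis",f(w))
ang((h[...,0]>100)&(h[...,0]<130)&(h[...,1]>120),(160,190,295,335),BP)
ang(((h[...,0]<8)|(h[...,0]>172))&(h[...,1]>150),(165,205,235,260),RP)
# bystander displacement vs start image (static region diff)
a=load("scene0")["frame"].astype(int);d=np.abs(a-c["frame"]).max(2)
for n,b in dict(cup=(185,232,380,414),meter=(185,230,172,222),driver=(188,215,290,305),can=(205,265,270,300)).items():
    best=None
    for dy in range(-3,4):
        for dx in range(-3,4):
            e=np.abs(np.diff(a[b[0]:b[1],b[2]:b[3]].mean(2),axis=1)-np.diff(c["frame"].astype(int)[b[0]+dy:b[1]+dy,b[2]+dx:b[3]+dx].mean(2),axis=1)).mean()
            if best is None or e<best[0]: best=(e,dx,dy)
    print(n,best)
E
```

```text
t 17.6167 q [0.0108 0.1998 0.0614 1.4139 0.0123 1.4162] F [ 0.2902 -0.5306  0.3694] -0.00014365876576763616
165 c [0.5251 0.01   0.107 ] r 0.08066004200657824 0.04173245382045643 axis -0.020750224756683977
155 c [ 0.6246 -0.1467  0.107 ] r 0.08292173475156456 1.5999096378137418 axis 1.570127874977089
cup (np.float64(1.6787019127444673), 0, 0)
meter (np.float64(2.211489040060469), 0, 0)
driver (np.float64(3.4929453262786594), 0, 0)
can (np.float64(1.9178160919540237), 0, 0)
```

Both levers read at their stops, the bystanders show zero pixel shift, and the arm is clear of everything, so I'm handing in.

```bash
python3 -c "
from station import ctrl
print(ctrl.job_done())"
```

```text
the job is handed in; nothing more can be done
None
```

I changed the outlet over from blue to red. With the shut fingertips pushing from one side only, I opened the red lever to its stop. Only then did I go to the blue lever and push it shut to its stop. The job was handed in at about 17.6 s of the 58 s allowed.

**Stops:** both levers stopped moving under load, with the wrist force rising to about 22 N at red and 23 N at blue.

**Lever angles:** the red lever read 1.57 to 1.61 rad, where 1.571 is fully open. The blue lever read -0.02 to 0.04 rad, where 0 is shut. The two ways of measuring each lever, by its centroid and by its long axis, differed by up to 0.06 rad. That is camera calibration and pixel error, and within the 0.1 rad allowed.

**Bystanders:** the cup, multimeter, screwdriver and spray can showed no pixel shift from the start image. The tool ended clear at z = 0.23 m with wrist force near zero.

**Weak spot:** the arm hid the red lever and part of the blue one from the top camera at the end. The final angle check of both levers therefore rests on the scene camera alone. The red lever had also been checked from the top just after it was opened.

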